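Clamp a specimen in the press to the first click of its slip clutch

ROBOT

A 6-joint arm with a two-finger parallel gripper is mounted at the origin on the work surface. World frame = base frame: x ahead of the robot, y to its left, z up, the work surface at z = 0. Lengths are in mm, angles in degrees, forces in N, time in s.
With the tool pointing down it reaches from about 300 to 850 mm from the base axis. Payload 4.2 kg.
Tool frame: the origin (TCP) lies between the finger pads; the fingertips stand 22 mm ahead of it and the grasp point (between the pads) lies 3 mm ahead of it; z points along the fingers, y is the direction in which the jaws open and shut (so a half turn about z gives the same grasp; the last joint's range is limited). The gripper opens to 91 mm and grips with 3 to 60 N. Pads are 32 mm wide; open, the fingers measure 118 mm over their backs; the gripper's body (76 mm by 178 mm) begins 60 mm behind the grasp point.
Start: joints at [-73.281, 18.312, 89.639, -0, 72.044, -1.146], TCP at [176.397, -547.289, 235.976] pointing down, gripper open.
Joint ranges: [-177.97, 177.97], [-48.28, 115.42], [12.27, 149.76], [-77.06, 257.06], [2.81, 150.46], [-146.56, 146.56]. Speed limits (degrees/s): [147.25, 147.25, 180, 180, 180, 180].

INTERFACE

Orientations are given as [roll, pitch, yaw] about the fixed x, y, z axes, in that order (R = Rz(yaw) Ry(pitch) Rx(roll)).
In Python, from workcell import telemetry, cams, env gives the robot as it stands.
- The arm moves only by the shell command python3 -m inch 'ROWS' [FORCE]. ROWS is JSON, a list of rows, each an object of numbers: "x", "y", "z": the shift along the tool's x, y, z in cm; "yaw": the turn about the tool's z in units of 5 degrees (1.0 is 5 degrees); "gripper": the gripper's target within -1 to 1 (fully open at 1, half-way at 0, shut at -1). A call has 1 to 12 rows; each row shifts and turns the commanded pose from where the row before left it, along the tool's axes as they then stand; what a row does not reach is not made up. A row lasts 1/12 s, in which the tool goes at most 41.7 mm and 7.16 degrees, less where a joint would pass 70% of its speed; a pose out of reach is approached as far as the arm can. A call is refused whole if a number of a shift passes 4.17 or a number of a turn 1, either way. A call with a gripper value outside its range is refused whole. The fingers move at their own pace and stop on an object; FORCE is the grip in N (left out, the last holds). Time passes only in rows, so rows that do not move let the fingers close. It gives the time, the measured TCP pose, the force and the opening at its end, in the units of the state.
- telemetry.state(): the state, without advancing time (a new reading comes with each control period).
- cams.grab_frame(name): name is "scene" or "top" or "wrist"; returns a dict with "pixels" (384x512x3 uint8, red, green, blue), "mtx" (3x3 intrinsics, pixels), "rvec" (rotation vector, rad) and "tvec" (3), from world to camera coordinates, as OpenCV has them. Camera axes: x right, y down, z forward; pixel columns grow to the right and rows downward; lengths in mm; the calibration is good to about 2 mm. The wrist camera is an equidistant fisheye: a pixel r from the principal point sees the ray r / f radians off the axis. A picture is of the moment at which its call begins. There is no depth.
- env.job_done(): hands the job in, once; it reports no verdict.
The state is a dict: "time_s": time; "qpos": joint angles; "qvel": joint speeds; "effort": joint torques, N m; "ee_pos": TCP position; "ee_rot": TCP orientation; "force": force on the tool from outside, world axes, zero at the start; "torque": the same for the moment, N m; "gripper_width": finger opening in mm.
Only numpy, scipy, OpenCV 4.12 (cv2) and the standard library are available. Lean on these libraries where they do the work, as an engineer would, in place of code of your own. Each camera call takes 0.05 s, during which the arm holds its last target. There are 200 camera calls.

TASK

Clamp the specimen in the little press: set the crank lever's socket down over the press's drive bar until it sits fully home, and let go of it there. Then take the lever again by its upright black grip and swing it clockwise (seen from above) until the slip clutch clicks for the first time; stop there, because a second click would crush the specimen. Let go, leave the lever sitting on the drive bar, and do not disturb the other things on the bench.

Things in the scene. Friction and masses are not known exactly. Their poses are not given: they have to be found in the camera images.
- socket (a point): Centre of the underside of the loose crank lever's steel head, a block 74 (x) x 34 (y) x 45 mm high (z) with a pocket open below, 61 (x) x 16.5 (y) mm, 22 mm deep. A flat aluminium arm 22 mm wide, its top 44 mm above this point, runs from the head along +x to x = 136 mm and carries the upright grip at its end. The lever starts standing on its head on the bench.
- hold (a point): Point inside the lever's head, on its axis 33 mm above the underside, where the head can be held across its 34 mm width to carry and seat the lever. The lever weighs about 0.39 kg (varies somewhat); its centre of mass is about 23 mm from here along the lever's +x, still above the head, so it stands by itself.
- grip (a point): Middle of the lever's upright round black grip: 24 mm diameter, 52 mm high (44 to 96 mm above the head's underside), 120 mm from the head's centre along the lever's +x. This point is 71 mm above the head's underside. The grip is fixed to the arm and turns with it.
- drive (a point): Centre of the level upper face of the press's dark round hub (88 mm diameter, 102 mm above the bench), on its vertical turning axis. On it stands the steel drive bar: 56 mm long along this x axis, 12 mm thick along y, 20 mm high, top rounded. The lever's head fits over it either way round with about 2 mm free each side; home, its underside lies on the hub and socket meets drive.
- scale (a point): On the upper face of the press's aluminium scale disc (114 mm diameter, just under the hub), 50 mm from the axis, at the first long mark. The disc turns with the spindle only. A small pale tab on the hub's rim points at this mark at first, and after one click at the second long mark, 0.5 rad clockwise. Press: fixed, white, base 150 x 160 mm, bridge 88 mm high.
- spindle (a joint): Angle of the press's spindle (rad), growing clockwise seen from above. It starts between 0.3 and 0.9 and turns with some drag (about 0.3 N m, 2 to 3 N at the grip) up to 1.5, where the pad is down on the specimen and it stops; it may spring back a little as the clutch clicks, at most to about 1.4. Hub and drive bar turn by spindle plus clutch.
- clutch (a joint): Slip of the hub past the spindle (rad, clockwise), 0 at first and under 0.1 while the spindle turns. Once the spindle has stopped it resists with up to about 0.8 N m (about 7 N at the grip, at 0.13 rad), then gives way: past 0.25 it jumps by itself to 0.5 and rests: one click; the force at the grip drops or reverses. Pushed on past 0.75 it jumps to 1.0: a second click.
- dish: Shallow open glass dish, 90 mm diameter, 18 mm high; origin under its centre. Bystander.
- tweezers: Steel tweezers, 130 mm long, lying flat. Bystander.
- slidebox: Grey plastic slide box 85 x 60 x 30 mm; origin under its centre. Bystander.
- vial: Small amber vial, 28 mm diameter, 60 mm high; origin under its centre. Bystander.
- reagent: White plastic bottle, 60 mm diameter, 110 mm high; origin under its centre. Bystander.
- beaker: Glass beaker, 60 mm diameter, 80 mm high; origin under its centre. Bystander.
- marker: Black marker pen, 12 mm thick, 130 mm long, lying. Bystander.

How it is judged:
By the outcome, as a careful person would: the job done as asked, in the order asked, and still so for the second after the job is handed in, with the robot touching nothing.
It also fails if it takes over 61 s, if anything falls off the work surface, if the arm or the gripper's body presses on something with over 40 N, if the wrist force passes 120 N, or if a joint passes its speed limit or range.

## Working session

There is one attempt and no reset: what is moved stays moved. The work goes in short steps, Python scripts to look and compute and a shell command to move; the robot and the scene stay as the last step left them, time stands still between calls to the robot, and variables do not carry over. Pictures are saved under pics/ and viewed, about 8 in all and at most 12, crops included, and the job is handed in when it is done.

```bash
ls; mkdir -p pics; cat > h.py <<'E'
import numpy as np, cv2
from workcell import telemetry, cams, env
def grab(name, out=None):
    f=cams.grab_frame(name)
    if out: cv2.imwrite(out, f['pixels'][:,:,::-1])
    return f
def ray(f,u,v,fish=False):
    K=np.array(f['mtx']);R=cv2.Rodrigues(np.array(f['rvec'],float))[0];t=np.array(f['tvec'],float).ravel()
    x=(u-K[0,2])/K[0,0];y=(v-K[1,2])/K[1,1]
    if fish:
        r=np.hypot(x,y); d=np.array([x/r*np.sin(r),y/r*np.sin(r),np.cos(r)]) if r>1e-9 else np.array([0,0,1.])
    else: d=np.array([x,y,1.])
    return -R.T@t, R.T@d
def onz(f,u,v,z,fish=False):
    c,d=ray(f,u,v,fish); return (c+d*(z-c[2])/d[2]).round(1)
def st():
    s=telemetry.state(); print({k:np.round(s[k],2).tolist() for k in ('time_s','qpos','ee_pos','ee_rot','force','torque','gripper_width')})
E
python3 - <<'E'
from h import *
import pickle
a=grab('top','pics/top.png');b=grab('scene','pics/scene.png')
pickle.dump((a,b),open('f0.pkl','wb'))
im=np.hstack([a['pixels'],b['pixels']])
for f in(a,b): print(f['mtx'],ray(f,256,192))
cv2.imwrite('pics/t2.png',cv2.resize(a['pixels'][:,:,::-1],(800,600),interpolation=cv2.INTER_CUBIC))
cv2.imwrite('pics/s2.png',cv2.resize(b['pixels'][:,:,::-1],(800,600),interpolation=cv2.INTER_CUBIC))
st()
E
```

```text
pics
[[420.3804058    0.         252.53253255]
 [  0.         420.3804058  199.32097266]
 [  0.           0.           1.        ]] (array([ 446.90077946,  -16.68319876, 1401.24892655]), array([ 0.10348439,  0.00525163, -0.99480386]))
[[376.56484916   0.         255.59190793]
 [  0.         376.56484916 191.86853076]
 [  0.           0.           1.        ]] (array([1369.38149382, -162.95023005,  694.84588694]), array([-0.78591897,  0.15533311, -0.59850171]))
{'time_s': 0.1, 'qpos': [-73.28, 18.35, 89.7, -0.0, 72.05, -1.15], 'ee_pos': [176.27, -546.88, 235.19], 'ee_rot': [-179.91, -0.0, 17.86], 'force': [0.2, -0.49, -0.59], 'torque': [-0.06, -0.01, -0.02], 'gripper_width': 91.11}
```

View pics/t2.png

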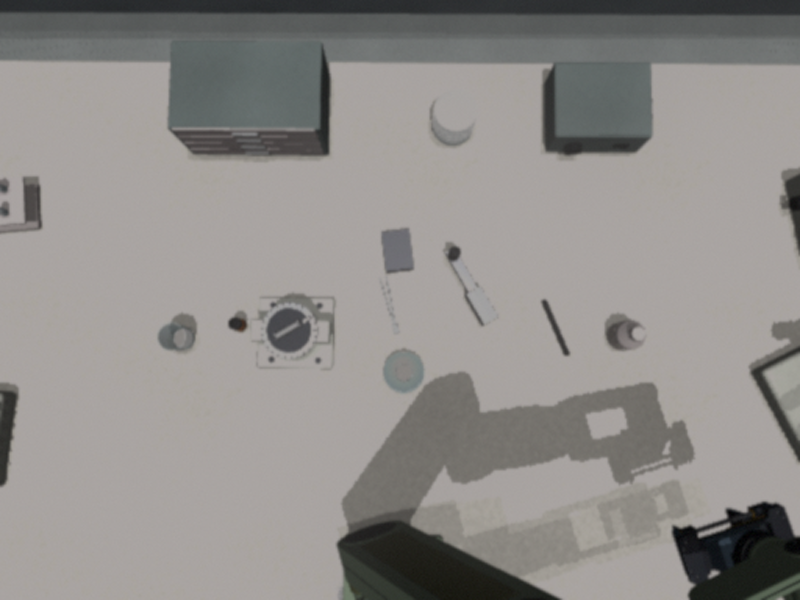

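View pics/s2.png

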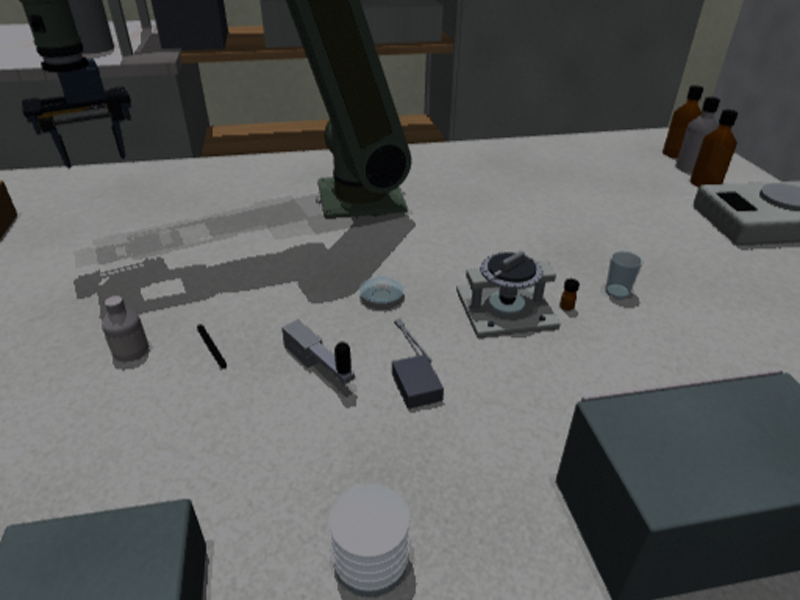

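Top view: lever head at about (483,305), grip (453,253), hub (290,328) and its bar running (276,335)–(303,321). The scene view confirms this layout. Next I measure by masks.

```bash
python3 - <<'E'
from h import *
import pickle
a,b=pickle.load(open('f0.pkl','rb'))
im=a['pixels']; g=cv2.cvtColor(im,cv2.COLOR_RGB2GRAY)
def rough(u,v,z): return onz(a,u/1.5625-.18,v/1.5625-.18,z)
print('head',rough(483,305,45),'grip',rough(453,250,96),'hub',rough(290,328,102))
# hub: dark blob
def blob(x0,y0,x1,y1,m):
    n,l,s,c=cv2.connectedComponentsWithStats(m[y0:y1,x0:x1].astype(np.uint8),connectivity=8)
    k=1+np.argmax(s[1:,4]); ys,xs=np.nonzero(l==k); return np.c_[xs+x0,ys+y0].astype(np.float32)
p=blob(165,190,208,234,g<85); h=cv2.convexHull(p); e=cv2.fitEllipse(h); print('hubell',e,len(p),onz(a,*e[0],102))
# grip dark
p=blob(278,150,302,175,g<70); print('grip blob',len(p),p.mean(0),p.min(0),p.max(0),onz(a,*p.mean(0),80))
A=cv2.resize(im[140:215,270:330,::-1],None,fx=8,fy=8,interpolation=cv2.INTER_CUBIC)
B=cv2.resize(im[184:240,155:225,::-1],None,fx=8,fy=8,interpolation=cv2.INTER_CUBIC)
H=600; C=np.zeros((600,800,3),np.uint8); A=cv2.resize(A,None,fx=.8,fy=.8);B=cv2.resize(B,None,fx=.7,fy=.7)
C[:A.shape[0],:A.shape[1]]=A; C[:B.shape[0],400:400+B.shape[1]]=B
cv2.imwrite('pics/c1.png',C); print(A.shape,B.shape)
E
```

```text
head [ 579.8 -180.9   45. ] grip [ 685.2 -114.7   96. ] hub [524.6 208.5 102. ]
hubell ((184.37939453125, 210.8421630859375), (25.93116569519043, 26.351226806640625), 71.32598114013672) 452 [521.2 211.7 102. ]
grip blob 37 [290. 162.] [287. 159.] [293. 165.] [ 681.2 -116.7   80. ]
(480, 384, 3) (314, 392, 3)
```

View pics/c1.png

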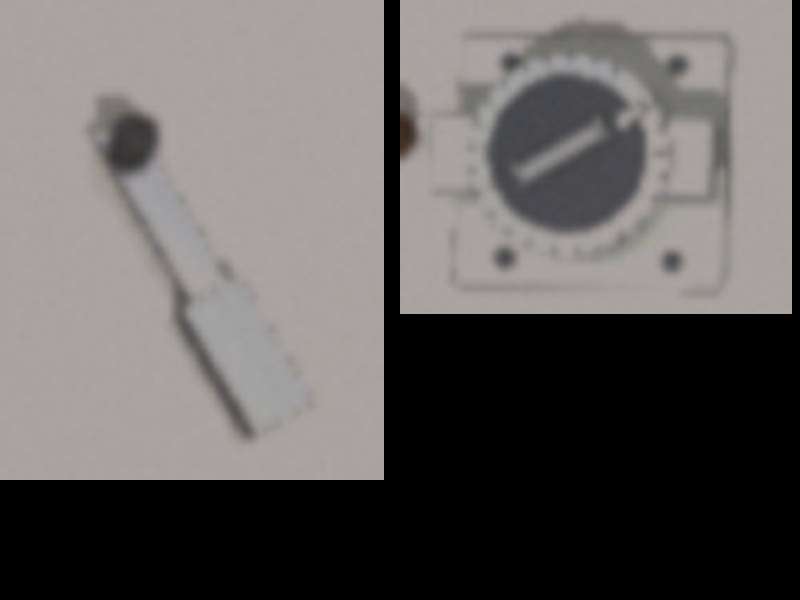

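Crop: lever head centre at about (245,356), grip top (132,138); bar from (515,177) to (605,125), so its world direction is about 120°/-60°, with the hub near (522,211). I'll move above the head and look with the wrist camera.

```bash
python3 -m inch '[{"x":2.49,"y":-1.12},{"x":2.49,"y":-1.12},{"x":2.49,"y":-1.12},{"x":2.49,"y":-1.12},{"x":2.49,"y":-1.12},{"x":2.49,"y":-1.12},{"x":2.49,"y":-1.12},{"x":2.49,"y":-1.12},{"x":2.49,"y":-1.12},{"x":2.49,"y":-1.12}]'
python3 -m inch '[{"x":2.49,"y":-1.12},{"x":2.49,"y":-1.12},{"x":2.49,"y":-1.12},{"x":2.49,"y":-1.12},{"x":2.49,"y":-1.12},{"x":2.49,"y":-1.12},{"x":2.49,"y":-1.12},{"x":2.49,"y":-1.12},{"x":2.49,"y":-1.12},{"x":2.49,"y":-1.12}]'
python3 -m inch '[{"yaw":-0.95,"z":1},{"yaw":-0.95,"z":1},{"yaw":-0.95,"z":1},{"z":1},{},{}]'
python3 - <<'E'
from h import *
import pickle
f=grab('wrist');st();pickle.dump(f,open('w1.pkl','wb'))
print(f['mtx'])
cv2.imwrite('pics/w1.png',cv2.resize(f['pixels'][:,:,::-1],(800,600),interpolation=cv2.INTER_CUBIC))
E
```

```text
{'time_s': 0.15, 'qpos': [-73.28, 18.34, 89.69, 0.0, 72.04, -1.15], 'ee_pos': [176.31, -546.94, 235.33], 'ee_rot': [-179.92, -0.0, 17.87], 'force': [-0.7, 0.67, -0.31], 'torque': [-0.04, 0.01, -0.01], 'gripper_width': 91.18}
[[297.31863964   0.         258.6686936 ]
 [  0.         297.31863964 191.10269948]
 [  0.           0.           1.        ]]invalid input
invalid input
invalid input
```

View pics/w1.png

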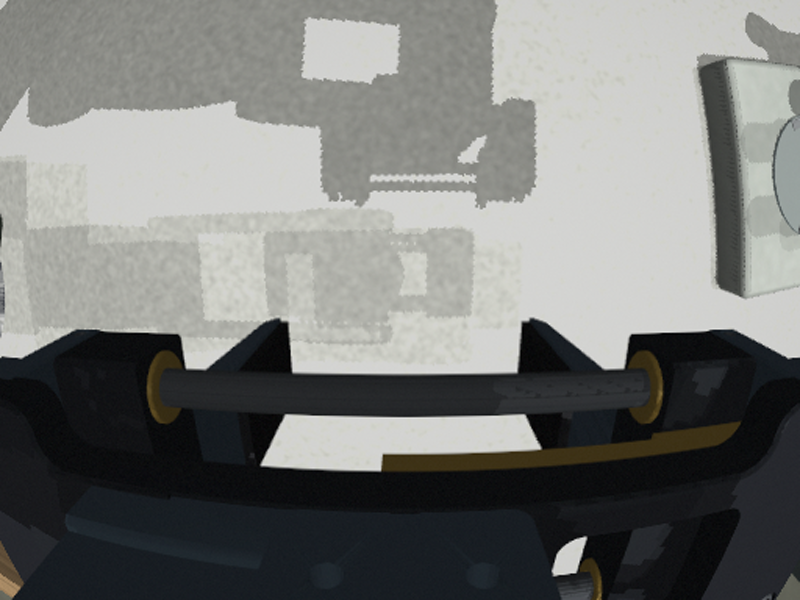

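The moves were rejected (the rows probably need every key), and the picture shows only bare bench. I'll retry with full rows.

```bash
python3 -m inch '[{"x":2.49,"y":-1.12,"z":0,"yaw":0,"gripper":1},{"x":2.49,"y":-1.12,"z":0,"yaw":0,"gripper":1},{"x":2.49,"y":-1.12,"z":0,"yaw":0,"gripper":1},{"x":2.49,"y":-1.12,"z":0,"yaw":0,"gripper":1}]'
```

```text
time_s: 0.48
ee_pos: [258.0, -473.1, 235.6]
ee_rot: [-180.0, 0.0, 17.8]
force: [0.5, 0.9, 0.3]
gripper_width: 91.5
```

```bash
python3 -m inch '[{"x":2.49,"y":-1.12,"z":0,"yaw":0,"gripper":1},{"x":2.49,"y":-1.12,"z":0,"yaw":0,"gripper":1},{"x":2.49,"y":-1.12,"z":0,"yaw":0,"gripper":1},{"x":2.49,"y":-1.12,"z":0,"yaw":0,"gripper":1},{"x":2.49,"y":-1.12,"z":0,"yaw":0,"gripper":1},{"x":2.49,"y":-1.12,"z":0,"yaw":0,"gripper":1},{"x":2.49,"y":-1.12,"z":0,"yaw":0,"gripper":1},{"x":2.49,"y":-1.12,"z":0,"yaw":0,"gripper":1},{"x":2.49,"y":-1.12,"z":0,"yaw":0,"gripper":1},{"x":2.49,"y":-1.12,"z":0,"yaw":0,"gripper":1},{"x":2.49,"y":-1.12,"z":0,"yaw":0,"gripper":1},{"x":2.49,"y":-1.12,"z":0,"yaw":0,"gripper":1}]'
python3 -m inch '[{"x":2.49,"y":-1.12,"z":0,"yaw":0,"gripper":1},{"x":2.49,"y":-1.12,"z":0,"yaw":0,"gripper":1},{"x":1.3,"y":-0.6,"z":0,"yaw":-0.95,"gripper":1},{"x":0,"y":0,"z":1,"yaw":-0.95,"gripper":1},{"x":0,"y":0,"z":1,"yaw":-0.95,"gripper":1},{"x":0,"y":0,"z":0,"yaw":0,"gripper":1},{"x":0,"y":0,"z":0,"yaw":0,"gripper":1},{"x":0,"y":0,"z":0,"yaw":0,"gripper":1}]'
python3 - <<'E'
from h import *
import pickle
f=grab('wrist');st();pickle.dump(f,open('w1.pkl','wb'))
cv2.imwrite('pics/w2.png',cv2.resize(f['pixels'][:,:,::-1],(800,600),interpolation=cv2.INTER_CUBIC))
E
```

```text
time_s: 1.48
ee_pos: [501.3, -253.4, 235.7]
ee_rot: [-180.0, 0.0, 17.9]
force: [-0.2, -0.1, -0.7]
gripper_width: 91.1
time_s: 2.15
ee_pos: [551.7, -208.4, 216.3]
ee_rot: [180.0, -0.0, 32.0]
force: [0.0, 0.1, 1.0]
gripper_width: 91.3
{'time_s': 2.2, 'qpos': [-21.82, 20.34, 89.47, -0.01, 70.14, 36.17], 'ee_pos': [551.83, -208.55, 216.56], 'ee_rot': [179.95, -0.03, 32.01], 'force': [0.15, 0.33, -0.13], 'torque': [0.05, -0.0, 0.02], 'gripper_width': 90.87}
```

View pics/w2.png

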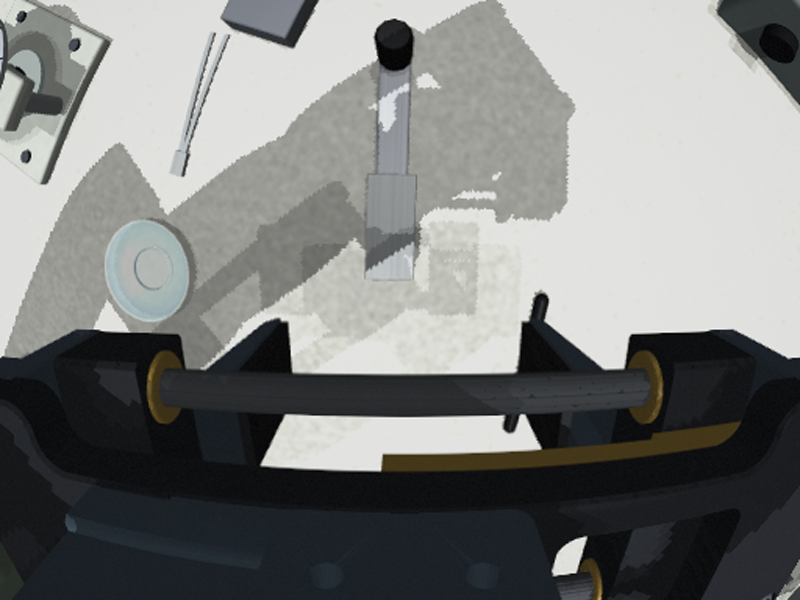

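Wrist view: head top corners at about (367,175), (416,175), (414,279) and (366,279); grip top about (394,33). The right finger is well clear of the marker at (540,300).

```bash
python3 - <<'E'
from h import *
import pickle
f=pickle.load(open('w1.pkl','rb'))
P=[onz(f,u/1.5625-.18,v/1.5625-.18,45,True) for u,v in((367,175),(416,175),(414,279),(366,279))]
print(P,np.mean(P,0)); c=np.mean(P,0)
g=onz(f,394/1.5625-.18,33/1.5625-.18,96,True); print('grip',g)
for p,q in((P[3],P[0]),(P[2],P[1]),(c,g)): d=q-p; print(np.degrees(np.arctan2(d[1],d[0])),np.hypot(*d[:2]))
m=onz(f,540/1.5625,295/1.5625,6,True); print('marker end',m)
s=telemetry.state()['ee_pos']; a=np.radians(32); 
for off in (0,10):
    t=c[:2]+off*np.array([np.cos(a),np.sin(a)]); d=t-s[:2]
    print(t,'tool x,y',d@[np.cos(a),np.sin(a)],d@[np.sin(a),-np.cos(a)])
E
```

```text
[array([ 602.3, -146.5,   45. ]), array([ 619.9, -174.9,   45. ]), array([ 557.8, -212.3,   45. ]), array([ 540. , -183.7,   45. ])] [ 580.   -179.35   45.  ]
grip [ 684.  -118.5   96. ]
30.841879614591903 72.56121553557378
31.058639449026355 72.49255134149993
30.331738482179347 120.49366165902671
marker end [ 595.2 -311.9    6. ]
[ 580.   -179.35] tool x,y 39.36362058399342 -9.832511845267945
[ 588.48048096 -174.05080736] tool x,y 49.363620583993416 -9.832511845267966
```

```bash
python3 -m inch '[{"x":2.47,"y":-0.49,"z":0,"yaw":0,"gripper":1},{"x":2.47,"y":-0.49,"z":1,"yaw":0,"gripper":1},{"x":0,"y":0,"z":2,"yaw":0.24,"gripper":1},{"x":0,"y":0,"z":2.5,"yaw":0,"gripper":1},{"x":0,"y":0,"z":2.5,"yaw":0,"gripper":1},{"x":0,"y":0,"z":2.5,"yaw":0,"gripper":1},{"x":0,"y":0,"z":2.5,"yaw":0,"gripper":1},{"x":0,"y":0,"z":2,"yaw":0,"gripper":1},{"x":0,"y":0,"z":1.5,"yaw":0,"gripper":1},{"x":0,"y":0,"z":1,"yaw":0,"gripper":1},{"x":0,"y":0,"z":0.5,"yaw":0,"gripper":1},{"x":0,"y":0,"z":0,"yaw":0,"gripper":1}]'
python3 -m inch '[{"x":0,"y":0,"z":0,"yaw":0,"gripper":1},{"x":0,"y":0,"z":0,"yaw":0,"gripper":-1},{"x":0,"y":0,"z":0,"yaw":0,"gripper":-1},{"x":0,"y":0,"z":0,"yaw":0,"gripper":-1},{"x":0,"y":0,"z":0,"yaw":0,"gripper":-1},{"x":0,"y":0,"z":0,"yaw":0,"gripper":-1},{"x":0,"y":0,"z":0,"yaw":0,"gripper":-1},{"x":0,"y":0,"z":0,"yaw":0,"gripper":-1},{"x":0,"y":0,"z":0,"yaw":0,"gripper":-1},{"x":0,"y":0,"z":0,"yaw":0,"gripper":-1}]' 50
```

```text
time_s: 3.2
ee_pos: [588.1, -173.8, 35.5]
ee_rot: [-180.0, 0.0, 30.9]
force: [0.0, 0.1, -0.6]
gripper_width: 91.2
time_s: 4.03
ee_pos: [588.4, -173.7, 35.9]
ee_rot: [180.0, -0.0, 30.9]
force: [-0.1, 2.5, -1.1]
gripper_width: 34.2
```

```bash
python3 -m inch '[{"x":0,"y":0,"z":-0.5,"yaw":0,"gripper":-1},{"x":0,"y":0,"z":-1,"yaw":0,"gripper":-1},{"x":0,"y":0,"z":-2,"yaw":0,"gripper":-1},{"x":0,"y":0,"z":-2.5,"yaw":0,"gripper":-1},{"x":0,"y":0,"z":-2.5,"yaw":0,"gripper":-1},{"x":0,"y":0,"z":-2.5,"yaw":0,"gripper":-1},{"x":0,"y":0,"z":-2,"yaw":0,"gripper":-1},{"x":0,"y":0,"z":-1.5,"yaw":-0.3,"gripper":-1},{"x":0,"y":0,"z":-1,"yaw":-0.6,"gripper":-1},{"x":0,"y":0,"z":-0.5,"yaw":-1,"gripper":-1},{"x":0,"y":0,"z":0,"yaw":-1,"gripper":-1},{"x":0,"y":0,"z":0,"yaw":-1,"gripper":-1}]'
python3 -m inch '[{"x":0,"y":0,"z":0,"yaw":-1,"gripper":-1},{"x":0,"y":0,"z":0,"yaw":-1,"gripper":-1},{"x":0,"y":0,"z":0,"yaw":-1,"gripper":-1},{"x":0,"y":0,"z":0,"yaw":-1,"gripper":-1},{"x":0,"y":0,"z":0,"yaw":-1,"gripper":-1},{"x":0,"y":0,"z":0,"yaw":-1,"gripper":-1},{"x":0,"y":0,"z":0,"yaw":-1,"gripper":-1},{"x":0,"y":0,"z":0,"yaw":-1,"gripper":-1},{"x":0,"y":0,"z":0,"yaw":-1,"gripper":-1},{"x":0,"y":0,"z":0,"yaw":-1,"gripper":-1},{"x":0,"y":0,"z":0,"yaw":-1,"gripper":-1},{"x":0,"y":0,"z":0,"yaw":-1,"gripper":-1}]'
python3 -m inch '[{"x":1,"y":0,"z":0,"yaw":-0.9,"gripper":-1},{"x":2,"y":0,"z":0,"yaw":-1,"gripper":-1},{"x":3,"y":0,"z":0,"yaw":0,"gripper":-1},{"x":3,"y":0,"z":0,"yaw":0,"gripper":-1},{"x":3,"y":0,"z":0,"yaw":0,"gripper":-1},{"x":3,"y":0,"z":0,"yaw":0,"gripper":-1},{"x":3,"y":0,"z":0,"yaw":0,"gripper":-1},{"x":3,"y":0,"z":0,"yaw":0,"gripper":-1},{"x":3,"y":0,"z":0,"yaw":0,"gripper":-1},{"x":2,"y":0,"z":0,"yaw":0,"gripper":-1},{"x":1,"y":0,"z":0,"yaw":0,"gripper":-1},{"x":0,"y":0,"z":0,"yaw":0,"gripper":-1}]'
python3 -m inch '[{"x":0,"y":0,"z":0,"yaw":0,"gripper":-1},{"x":0,"y":0,"z":0,"yaw":0,"gripper":-1}]'
python3 - <<'E'
from h import *
import pickle
f=grab('wrist');st();pickle.dump(f,open('w3.pkl','wb'))
cv2.imwrite('pics/w3.png',cv2.resize(f['pixels'][:,:,::-1],(800,600),interpolation=cv2.INTER_CUBIC))
E
```

```text
time_s: 5.03
ee_pos: [588.1, -173.6, 197.0]
ee_rot: [180.0, -0.0, 50.7]
force: [0.3, 0.6, -3.5]
gripper_width: 33.9
time_s: 6.03
ee_pos: [587.9, -173.5, 196.3]
ee_rot: [-180.0, -0.0, 110.7]
force: [-0.2, -0.3, -2.4]
gripper_width: 34.2
time_s: 7.03
ee_pos: [455.4, 63.2, 196.4]
ee_rot: [-180.0, -0.0, 120.1]
force: [0.3, -0.6, -3.4]
gripper_width: 33.9
time_s: 7.2
ee_pos: [457.4, 61.2, 196.2]
ee_rot: [180.0, 0.1, 119.9]
force: [-0.0, -0.3, -3.8]
gripper_width: 34.1
{'time_s': 7.25, 'qpos': [6.19, 9.93, 107.35, -0.04, 62.69, -23.64], 'ee_pos': [457.42, 61.03, 196.08], 'ee_rot': [179.98, 0.05, 119.86], 'force': [0.4, -0.85, -3.65], 'torque': [-0.03, -0.16, 0.01], 'gripper_width': 33.73}
```

View pics/w3.png

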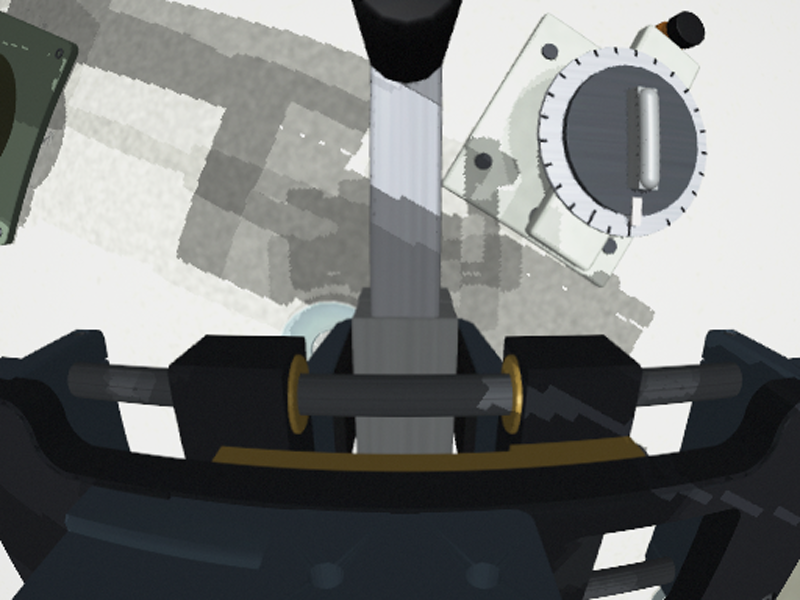

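The wrist view now shows the press clearly: hub centre about (632,140), bar along (648,90)–(648,187), lever aligned in the hand. Next I cast these points into the world frame.

```bash
python3 - <<'E'
from h import *
import pickle
f=pickle.load(open('w3.pkl','rb')); im=f['pixels']; g=cv2.cvtColor(im,cv2.COLOR_RGB2GRAY)
W=lambda u,v,z: onz(f,u,v,z,True)
m=np.zeros_like(g); m[35:150,345:455]=1; m=((g<110)&(m>0)).astype(np.uint8)
n,l,s,c=cv2.connectedComponentsWithStats(m); 
k=l[int(140/1.5625),int(600/1.5625)]; print(s[k])
cs=cv2.findContours((l==k).astype(np.uint8),cv2.RETR_EXTERNAL,cv2.CHAIN_APPROX_NONE)[0]
h=cv2.convexHull(max(cs,key=len))[:,0]
P=np.array([W(*p,102) for p in h])[:,:2]
def circ(P):
    A=np.c_[2*P,np.ones(len(P))]; x=np.linalg.lstsq(A,(P**2).sum(1),rcond=None)[0]; return x[:2],np.sqrt(x[2]+x[:2]@x[:2]),np.abs(np.hypot(*(P-x[:2]).T)-np.sqrt(x[2]+x[:2]@x[:2])).max()
print('hub',circ(P))
# bar (bright in hub, u 636..662,v 84..193)
u0,u1,v0,v1=[int(q/1.5625) for q in(630,668,82,194)]
b=(g[v0:v1,u0:u1]>135).astype(np.uint8); n,l2,s2,c2=cv2.connectedComponentsWithStats(b); k=1+np.argmax(s2[1:,4])
ys,xs=np.nonzero(l2==k); pts=np.c_[xs+u0,ys+v0].astype(np.float32); print(s2[k],pts.mean(0))
for z in(102,115,122):
    Q=np.array([W(*p,z) for p in pts])[:,:2].astype(np.float32); r=cv2.minAreaRect(Q); q=Q-Q.mean(0); w,V=np.linalg.eigh(q.T@q); d=V[:,1]
    print(z,r,np.degrees(np.arctan2(d[1],d[0]))%180)
# lever in hand
e=W(405/1.5625,318/1.5625,205); t=np.array(telemetry.state()['ee_pos']); a=np.radians(119.9); R=np.array([[np.cos(a),np.sin(a)],[np.sin(a),-np.cos(a)]])
print('head far edge tool xy',R@(e-t)[:2])
for v in(100,300): print([R@(W(u/1.5625,v/1.5625,204)-t)[:2] for u in(371,441)])
d=np.array([521.9,210.9])-t[:2]; print('rough to press tool',R@d)
E
```

```text
[ 360   42   86  108 5608]
hub (array([520.4940351 , 210.63434786]), np.float64(44.309798861170115), np.float64(8.01760540789465))
[  5   3  14  67 683] [415.8902   87.20498]
102 ((528.3845825195312, 219.19622802734375), (13.578511238098145, 59.69208526611328), 33.43442153930664) 121.34136
115 ((522.8052978515625, 213.8935089111328), (12.8847017288208, 56.503055572509766), 33.4248046875) 121.343575
122 ((519.7410888671875, 210.98583984375), (12.35993480682373, 54.71894454956055), 33.37657928466797) 121.34041
head far edge tool xy [26.99787324  0.7317331 ]
[array([94.06627323, -9.38161073]), array([94.146061 , 11.5433417])]
[array([32.54627774, -9.92027176]), array([32.52418525, 11.98428283])]
rough to press tool [ 97.780451   130.60215577]
```

```bash
python3 -m inch '[{"x":0.6,"y":0.8,"z":0,"yaw":-0.28,"gripper":-1},{"x":2,"y":2.4,"z":0,"yaw":0,"gripper":-1},{"x":2.5,"y":3,"z":0,"yaw":0,"gripper":-1},{"x":2.5,"y":3,"z":0,"yaw":0,"gripper":-1},{"x":2,"y":2.4,"z":0,"yaw":0,"gripper":-1},{"x":1.2,"y":1.3,"z":0,"yaw":0,"gripper":-1},{"x":0,"y":0,"z":0,"yaw":0,"gripper":-1},{"x":0,"y":0,"z":0,"yaw":0,"gripper":-1},{"x":0,"y":0,"z":0,"yaw":0,"gripper":-1}]'
python3 - <<'E'
from h import *
import pickle
f=pickle.load(open('w3.pkl','rb')); g=cv2.cvtColor(f['pixels'],cv2.COLOR_RGB2GRAY)
m=np.zeros_like(g); m[35:150,357:452]=1; m=((g<110)&(m>0)).astype(np.uint8)
m=cv2.morphologyEx(m,cv2.MORPH_OPEN,np.ones((9,9),np.uint8))
n,l,s,c=cv2.connectedComponentsWithStats(m); k=l[90,384]
cs=cv2.findContours((l==k).astype(np.uint8),cv2.RETR_EXTERNAL,cv2.CHAIN_APPROX_NONE)[0]
P=np.array([onz(f,*p,102,True) for p in max(cs,key=len)[:,0]])[:,:2]
from scipy.optimize import least_squares
r=least_squares(lambda x:np.hypot(*(P-x[:2]).T)-x[2],[521,211,44],loss='soft_l1',f_scale=.5); print(r.x,np.median(abs(r.fun)))
b=grab('scene'); st()
A=b['pixels'][110:220,270:400,::-1]; cv2.imwrite('pics/s3.png',cv2.resize(A,(780,600),interpolation=cv2.INTER_CUBIC))
E
```

```text
time_s: 8.0
ee_pos: [511.0, 220.6, 195.4]
ee_rot: [-179.9, 0.0, 121.3]
force: [0.2, -0.5, -4.2]
gripper_width: 33.7
[509.11215073 206.31076143  34.12678989] 4.818453608684223
{'time_s': 8.05, 'qpos': [22.15, 18.32, 95.72, -0.02, 66.03, -9.12], 'ee_pos': [510.87, 220.25, 195.55], 'ee_rot': [-179.93, 0.01, 121.28], 'force': [-0.68, -0.1, -4.33], 'torque': [0.02, -0.14, -0.03], 'gripper_width': 34.05}
```

View pics/s3.png

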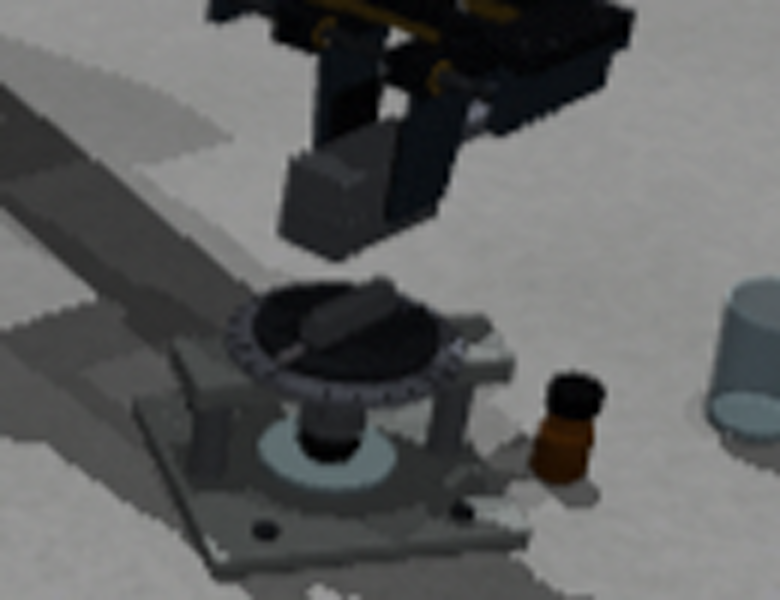

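```bash
python3 - <<'E'
from h import *
import pickle
from scipy.optimize import least_squares
f=pickle.load(open('w3.pkl','rb')); g=cv2.cvtColor(f['pixels'],cv2.COLOR_RGB2GRAY).astype(float)
# hub edge: radial scan from centre, last dark pixel before bright scale
c0=np.array([632,140])/1.5625; P=[]
for th in np.radians(np.arange(0,360,4)):
    d=np.array([np.cos(th),np.sin(th)]); rr=np.arange(30,56,.25); q=c0+rr[:,None]*d
    v=cv2.remap(g.astype(np.float32),q[:,0:1].astype(np.float32),q[:,1:2].astype(np.float32),cv2.INTER_LINEAR).ravel()
    i=np.argmax(np.diff(v)); 
    if np.diff(v)[i]>8: P.append(onz(f,*(q[i]+.12*d),102,True)[:2])
P=np.array(P); r=least_squares(lambda x:np.hypot(*(P-x[:2]).T)-x[2],[521,211,44],loss='cauchy',f_scale=.5); print(r.x,np.median(abs(r.fun)),len(P))
r=least_squares(lambda x:np.hypot(*(P-x[:2]).T)-44,[521,211],loss='cauchy',f_scale=.5); print(r.x)
c=r.x-np.array([.87,.5]); a=np.radians(121.3); u=np.array([np.cos(a),np.sin(a)])
# scan the other views: top
t=c+10*u; e=np.array(telemetry.state()['ee_pos'])[:2]; d=t-e; print(c,t,'tool',d@u,d@[np.sin(a),-np.cos(a)])
E
```

```text
[520.14370574 211.60759395  44.26151197] 0.3257615369397797 89
[520.19654065 211.66036394]
[519.32654065 211.16036394] [514.13134953 219.70495224] tool -2.1639013647556578 2.5047976047913
```

```bash
python3 -m inch '[{"x":-0.22,"y":0.28,"z":0.5,"yaw":0,"gripper":-1},{"x":0,"y":0,"z":1,"yaw":0,"gripper":-1},{"x":0,"y":0,"z":1,"yaw":0,"gripper":-1},{"x":0,"y":0,"z":0.5,"yaw":0,"gripper":-1},{"x":0,"y":0,"z":0.3,"yaw":0,"gripper":-1},{"x":0,"y":0,"z":0,"yaw":0,"gripper":-1},{"x":0,"y":0,"z":0,"yaw":0,"gripper":-1},{"x":0,"y":0,"z":0.2,"yaw":0,"gripper":-1},{"x":0,"y":0,"z":0.2,"yaw":0,"gripper":-1},{"x":0,"y":0,"z":0,"yaw":0,"gripper":-1}]'
python3 -m inch '[{"x":0,"y":0,"z":0.2,"yaw":0,"gripper":-1},{"x":0,"y":0,"z":0.2,"yaw":0,"gripper":-1},{"x":0,"y":0,"z":0,"yaw":0,"gripper":-1}]'; python3 -c "from h import *;st()"
```

```text
time_s: 8.88
ee_pos: [514.4, 220.7, 158.8]
ee_rot: [-180.0, 0.0, 121.3]
force: [-0.2, 0.5, -4.6]
gripper_width: 34.0
time_s: 9.13
ee_pos: [514.3, 220.6, 154.5]
ee_rot: [-180.0, -0.0, 121.3]
force: [-0.2, -0.1, -4.0]
gripper_width: 34.1
{'time_s': 9.13, 'qpos': [22.04, 20.62, 98.68, -0.01, 60.74, -9.27], 'ee_pos': [514.29, 220.6, 154.5], 'ee_rot': [-179.96, -0.0, 121.32], 'force': [-0.16, -0.15, -3.97], 'torque': [0.03, -0.12, 0.04], 'gripper_width': 34.12}
```

```bash
python3 -m inch '[{"x":0,"y":0,"z":0.3,"yaw":0,"gripper":-1},{"x":0,"y":0,"z":0.3,"yaw":0,"gripper":-1},{"x":0,"y":0,"z":0.3,"yaw":0,"gripper":-1},{"x":0,"y":0,"z":0,"yaw":0,"gripper":-1}]'
python3 -m inch '[{"x":0,"y":0,"z":0.3,"yaw":0,"gripper":-1},{"x":0,"y":0,"z":0.2,"yaw":0,"gripper":-1},{"x":0,"y":0,"z":0,"yaw":0,"gripper":-1}]'; python3 -c "from h import *;st()"
```

```text
time_s: 9.47
ee_pos: [514.0, 220.5, 145.0]
ee_rot: [-179.9, -0.0, 121.3]
force: [0.0, 0.2, -3.9]
gripper_width: 34.4
time_s: 9.72
ee_pos: [514.3, 220.5, 140.4]
ee_rot: [-179.9, -0.0, 121.3]
force: [-0.1, -0.4, -4.2]
gripper_width: 34.1
{'time_s': 9.72, 'qpos': [22.04, 21.4, 99.75, -0.01, 58.91, -9.27], 'ee_pos': [514.25, 220.54, 140.4], 'ee_rot': [-179.94, -0.0, 121.32], 'force': [-0.1, -0.38, -4.2], 'torque': [-0.0, -0.1, 0.03], 'gripper_width': 34.11}
```

```bash
python3 -m inch '[{"x":0,"y":0,"z":0.1,"yaw":0,"gripper":-1},{"x":0,"y":0,"z":0.1,"yaw":0,"gripper":-1},{"x":0,"y":0,"z":0,"yaw":0,"gripper":-1}]'
python3 -m inch '[{"x":0,"y":0,"z":0.1,"yaw":0,"gripper":-1},{"x":0,"y":0,"z":0,"yaw":0,"gripper":-1},{"x":0,"y":0,"z":0,"yaw":0,"gripper":-1}]'; python3 -c "from h import *;st()"
```

```text
time_s: 9.97
ee_pos: [514.5, 220.7, 138.8]
ee_rot: [-180.0, 0.0, 121.3]
force: [0.6, 0.8, -4.0]
gripper_width: 33.6
time_s: 10.22
ee_pos: [514.5, 220.7, 137.9]
ee_rot: [180.0, 0.0, 121.3]
force: [0.3, -0.5, -4.2]
gripper_width: 34.0
{'time_s': 10.22, 'qpos': [22.04, 21.54, 99.94, -0.01, 58.53, -9.27], 'ee_pos': [514.55, 220.66, 137.92], 'ee_rot': [180.0, 0.01, 121.31], 'force': [0.28, -0.48, -4.18], 'torque': [-0.0, -0.12, 0.02], 'gripper_width': 34.04}
```

```bash
python3 -m inch '[{"x":0,"y":0,"z":0.1,"yaw":0,"gripper":-1},{"x":0,"y":0,"z":0,"yaw":0,"gripper":-1},{"x":0,"y":0,"z":0,"yaw":0,"gripper":-1}]'
python3 -m inch '[{"x":0,"y":0,"z":0.1,"yaw":0,"gripper":-1},{"x":0,"y":0,"z":0,"yaw":0,"gripper":-1},{"x":0,"y":0,"z":0,"yaw":0,"gripper":-1}]'; python3 -c "from h import *;st()"
```

```text
time_s: 10.47
ee_pos: [514.6, 220.7, 137.8]
ee_rot: [180.0, 0.0, 121.3]
force: [-1.8, -0.6, 4.5]
gripper_width: 34.0
time_s: 10.72
ee_pos: [514.6, 220.7, 137.7]
ee_rot: [179.9, 0.0, 121.3]
force: [-3.9, -1.4, 10.3]
gripper_width: 34.0
{'time_s': 10.72, 'qpos': [22.04, 21.53, 99.99, -0.01, 58.42, -9.27], 'ee_pos': [514.64, 220.71, 137.7], 'ee_rot': [179.93, 0.02, 121.32], 'force': [-3.91, -1.37, 10.34], 'torque': [-0.32, 0.65, -0.05], 'gripper_width': 33.98}
```

Contact came at z = 137.8 against 138 expected, so it is seated. Releasing, lifting, and moving over the grip.

```bash
python3 -m inch '[{"x":0,"y":0,"z":-0.1,"yaw":0,"gripper":1},{"x":0,"y":0,"z":0,"yaw":0,"gripper":1},{"x":0,"y":0,"z":0,"yaw":0,"gripper":1},{"x":0,"y":0,"z":0,"yaw":0,"gripper":1},{"x":0,"y":0,"z":0,"yaw":0,"gripper":1},{"x":0,"y":0,"z":0,"yaw":0,"gripper":1},{"x":0,"y":0,"z":0,"yaw":0,"gripper":1},{"x":0,"y":0,"z":0,"yaw":0,"gripper":1}]'
python3 -m inch '[{"x":0,"y":0,"z":-1,"yaw":0,"gripper":1},{"x":0,"y":0,"z":-2,"yaw":0,"gripper":1},{"x":0,"y":0,"z":-2,"yaw":0,"gripper":1},{"x":0,"y":0,"z":-2,"yaw":0,"gripper":1},{"x":0,"y":0,"z":-2,"yaw":0,"gripper":1},{"x":0,"y":0,"z":-1.6,"yaw":0,"gripper":1},{"x":0,"y":0,"z":0,"yaw":0,"gripper":1},{"x":0,"y":0,"z":0,"yaw":0,"gripper":1}]'
python3 - <<'E'
from h import *
import pickle
f=grab('wrist');st();pickle.dump(f,open('w4.pkl','wb'))
cv2.imwrite('pics/w4.png',cv2.resize(f['pixels'][:,:,::-1],(800,600),interpolation=cv2.INTER_CUBIC))
E
```

```text
time_s: 11.38
ee_pos: [514.6, 220.6, 136.8]
ee_rot: [-180.0, 0.0, 121.3]
force: [-0.2, 0.3, 0.6]
gripper_width: 84.2
time_s: 12.05
ee_pos: [514.9, 220.8, 243.9]
ee_rot: [179.9, 0.0, 121.3]
force: [-0.4, 0.3, -0.3]
gripper_width: 91.4
{'time_s': 12.1, 'qpos': [22.04, 16.69, 91.02, -0.01, 72.31, -9.27], 'ee_pos': [514.21, 220.54, 242.67], 'ee_rot': [-179.98, 0.0, 121.31], 'force': [0.11, 0.24, 0.11], 'torque': [0.0, -0.14, 0.04], 'gripper_width': 91.29}
```

View pics/w4.png

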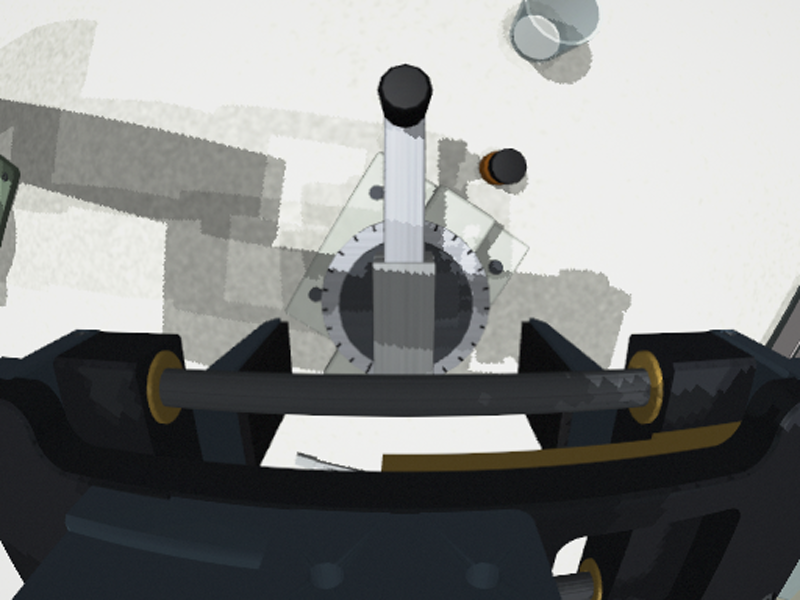

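Lever is on the bar, square with the hub; grip top at (405,89). Moving 110 mm along tool x and down, then gripping.

```bash
python3 -m inch '[{"x":1,"y":0,"z":0,"yaw":0,"gripper":1},{"x":2.5,"y":0,"z":0,"yaw":0,"gripper":1},{"x":3,"y":0,"z":0,"yaw":0,"gripper":1},{"x":2.5,"y":0,"z":0,"yaw":0,"gripper":1},{"x":2,"y":0,"z":0,"yaw":0,"gripper":1},{"x":0,"y":0,"z":1,"yaw":0,"gripper":1},{"x":0,"y":0,"z":1.5,"yaw":0,"gripper":1},{"x":0,"y":0,"z":1.5,"yaw":0,"gripper":1},{"x":0,"y":0,"z":1.5,"yaw":0,"gripper":1},{"x":0,"y":0,"z":1.2,"yaw":0,"gripper":1},{"x":0,"y":0,"z":0,"yaw":0,"gripper":1},{"x":0,"y":0,"z":0,"yaw":0,"gripper":1}]'
python3 -m inch '[{"x":0,"y":0,"z":0,"yaw":0,"gripper":-1},{"x":0,"y":0,"z":0,"yaw":0,"gripper":-1},{"x":0,"y":0,"z":0,"yaw":0,"gripper":-1},{"x":0,"y":0,"z":0,"yaw":0,"gripper":-1},{"x":0,"y":0,"z":0,"yaw":0,"gripper":-1},{"x":0,"y":0,"z":0,"yaw":0,"gripper":-1},{"x":0,"y":0,"z":0,"yaw":0,"gripper":-1},{"x":0,"y":0,"z":0,"yaw":0,"gripper":-1},{"x":0,"y":0,"z":0,"yaw":0,"gripper":-1},{"x":0,"y":0,"z":0,"yaw":0,"gripper":-1}]' 20
cat >> h.py <<'E'
def polar(c=(519.8,212.0)):
    s=telemetry.state(); p=np.array(s['ee_pos'])[:2]-c; a=np.arctan2(p[1],p[0]); u=p/np.hypot(*p); F=np.array(s['force'])[:2]
    print('t',round(s['time_s'],2),'ang',round(np.degrees(a),2),'r',round(np.hypot(*p),1),'yaw',round(s['ee_rot'][2],1),'Ftan(ccw+)',round(F@[-u[1],u[0]],1),'Frad',round(F@u,1),'Fz',round(s['force'][2],1),'w',round(s['gripper_width'],1))
E
python3 -c "from h import *;st();polar()"
```

```text
time_s: 13.1
ee_pos: [456.7, 314.0, 174.4]
ee_rot: [-179.8, 0.0, 121.3]
force: [0.4, 0.6, 1.0]
gripper_width: 90.9
time_s: 13.93
ee_pos: [457.4, 314.7, 175.9]
ee_rot: [-180.0, 0.0, 121.3]
force: [-1.0, -0.5, -1.0]
gripper_width: 27.7
{'time_s': 13.93, 'qpos': [33.34, 19.12, 97.58, -0.0, 63.3, 2.03], 'ee_pos': [457.36, 314.66, 175.91], 'ee_rot': [-180.0, 0.0, 121.32], 'force': [-1.04, -0.53, -0.98], 'torque': [0.01, -0.09, 0.02], 'gripper_width': 27.75}
t 13.93 ang 121.31 r 120.2 yaw 121.3 Ftan(ccw+) 1.2 Frad 0.1 Fz -1.0 w 27.7
```

```bash
python3 -m inch '[{"x":0,"y":0,"z":0,"yaw":0,"gripper":-1},{"x":0,"y":0,"z":0,"yaw":0,"gripper":-1},{"x":-0.01,"y":0.52,"z":0,"yaw":0.5,"gripper":-1},{"x":-0.01,"y":0.52,"z":0,"yaw":0.5,"gripper":-1},{"x":-0.01,"y":0.52,"z":0,"yaw":0.5,"gripper":-1},{"x":-0.01,"y":0.52,"z":0,"yaw":0.5,"gripper":-1}]'; python3 -c "from h import *;polar()"
python3 -m inch '[{"x":-0.01,"y":0.52,"z":0,"yaw":0.5,"gripper":-1},{"x":-0.01,"y":0.52,"z":0,"yaw":0.5,"gripper":-1},{"x":-0.01,"y":0.52,"z":0,"yaw":0.5,"gripper":-1},{"x":-0.01,"y":0.52,"z":0,"yaw":0.5,"gripper":-1}]' >/dev/null; python3 -c "from h import *;polar()"
```

```text
time_s: 14.43
ee_pos: [475.9, 324.3, 175.9]
ee_rot: [-180.0, -0.0, 111.2]
force: [-0.1, 0.4, 0.8]
gripper_width: 23.6
t 14.43 ang 111.34 r 120.5 yaw 111.2 Ftan(ccw+) -0.1 Frad 0.4 Fz 0.8 w 23.6
t 14.77 ang 101.37 r 120.7 yaw 101.2 Ftan(ccw+) 1.0 Frad 1.9 Fz -0.2 w 23.5
```

```bash
python3 -m inch '[{"x":-0.02,"y":0.52,"z":0,"yaw":0.5,"gripper":-1},{"x":-0.02,"y":0.52,"z":0,"yaw":0.5,"gripper":-1},{"x":-0.02,"y":0.52,"z":0,"yaw":0.5,"gripper":-1},{"x":-0.02,"y":0.52,"z":0,"yaw":0.5,"gripper":-1}]' >/dev/null; python3 -c "from h import *;polar()"
python3 -m inch '[{"x":-0.02,"y":0.52,"z":0,"yaw":0.5,"gripper":-1},{"x":-0.01,"y":0.52,"z":0,"yaw":0.5,"gripper":-1}]' >/dev/null; python3 -c "from h import *;polar()"
python3 -m inch '[{"x":-0.02,"y":0.52,"z":0,"yaw":0.5,"gripper":-1},{"x":-0.01,"y":0.52,"z":0,"yaw":0.5,"gripper":-1}]' >/dev/null; python3 -c "from h import *;polar()"
```

```text
t 15.1 ang 91.4 r 120.8 yaw 91.2 Ftan(ccw+) -0.2 Frad 3.1 Fz 0.9 w 23.6
t 15.27 ang 86.41 r 120.9 yaw 86.2 Ftan(ccw+) -0.2 Frad 2.5 Fz 0.7 w 23.5
t 15.43 ang 81.44 r 121.0 yaw 81.2 Ftan(ccw+) 0.4 Frad 4.3 Fz 1.0 w 23.7
```

```bash
python3 - <<'E'
from h import *
f=grab('wrist');b=grab('scene');st();polar()
C=np.zeros((384,800,3),np.uint8); 
B=cv2.resize(b['pixels'][110:220,290:400,::-1],(384,384),interpolation=cv2.INTER_CUBIC)
A=f['pixels'][:,48:464,::-1]; C[:,:416]=A; C[:,416:]=B; cv2.imwrite('pics/m1.png',C)
E
```

```text
{'time_s': 15.53, 'qpos': [30.55, 25.65, 87.03, 0.1, 67.17, 39.2], 'ee_pos': [538.23, 331.56, 176.14], 'ee_rot': [179.94, -0.17, 81.31], 'force': [0.63, 5.31, 0.41], 'torque': [0.74, -0.15, 0.22], 'gripper_width': 23.43}
t 15.53 ang 81.24 r 121.0 yaw 81.3 Ftan(ccw+) 0.2 Frad 5.3 Fz 0.4 w 23.4
```

View pics/m1.png

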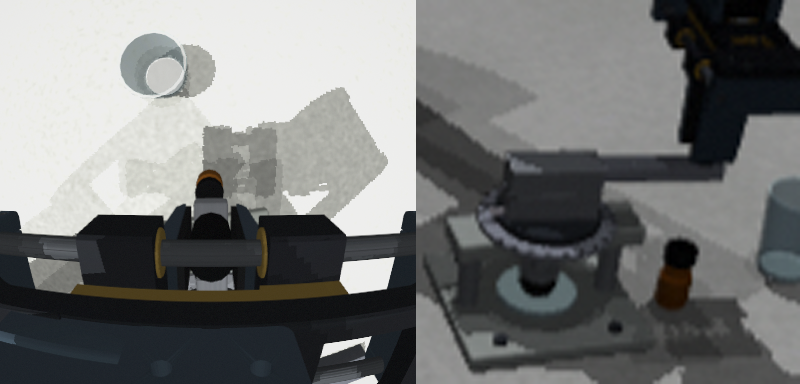

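Scene crop: the lever is still seated and has turned with the gripper. The drag shows up mainly as wrist moment, so I'll watch the moment about the press axis instead.

```bash
cat >> h.py <<'E'
def mom(c=(519.8,212.0)):
    s=telemetry.state(); p=np.array(s['ee_pos'])[:2]-c; F=np.array(s['force'])
    print('  M_axis',round(s['torque'][2]+(p[0]*F[1]-p[1]*F[0])/1000,2),'tz',round(s['torque'][2],2)); polar()
E
python3 -m inch '[{"x":0.02,"y":0.52,"z":0,"yaw":0.5,"gripper":-1},{"x":0,"y":0.52,"z":0,"yaw":0.5,"gripper":-1}]' >/dev/null; python3 -c "from h import *;mom()"
python3 -m inch '[{"x":0,"y":0.52,"z":0,"yaw":0.5,"gripper":-1},{"x":-0.01,"y":0.52,"z":0,"yaw":0.5,"gripper":-1}]' >/dev/null; python3 -c "from h import *;mom()"
python3 -m inch '[{"x":-0.01,"y":0.52,"z":0,"yaw":0.5,"gripper":-1},{"x":-0.01,"y":0.52,"z":0,"yaw":0.5,"gripper":-1}]' >/dev/null; python3 -c "from h import *;mom()"
```

```text
M_axis 0.36 tz 0.34
t 15.7 ang 76.65 r 121.0 yaw 76.3 Ftan(ccw+) 0.2 Frad 3.4 Fz 1.4 w 23.2
  M_axis 0.37 tz 0.37
t 15.87 ang 71.63 r 121.1 yaw 71.3 Ftan(ccw+) -0.0 Frad 4.1 Fz -0.0 w 23.7
  M_axis 0.85 tz 0.3
t 16.03 ang 67.21 r 121.1 yaw 66.3 Ftan(ccw+) 4.5 Frad 4.1 Fz 0.7 w 23.6
```

The spindle stopped at about 70° and M jumped to 0.85 N m. Continuing in small steps.

```bash

python3 -m inch '[{"x":-0.01,"y":0.52,"z":0,"yaw":0.5,"gripper":-1},{"x":0,"y":0,"z":0,"yaw":0,"gripper":-1}]' >/dev/null; python3 -c "from h import *;mom()"
python3 -m inch '[{"x":-0.01,"y":0.52,"z":0,"yaw":0.5,"gripper":-1},{"x":0,"y":0,"z":0,"yaw":0,"gripper":-1}]' >/dev/null; python3 -c "from h import *;mom()"
python3 -m inch '[{"x":-0.01,"y":0.52,"z":0,"yaw":0.5,"gripper":-1},{"x":0,"y":0,"z":0,"yaw":0,"gripper":-1}]' >/dev/null; python3 -c "from h import *;mom()"
```

```text
M_axis 0.7 tz 0.16
t 16.2 ang 64.69 r 121.1 yaw 63.8 Ftan(ccw+) 4.4 Frad 4.4 Fz 1.4 w 23.5
  M_axis 0.51 tz 0.03
t 16.37 ang 62.32 r 121.0 yaw 61.3 Ftan(ccw+) 4.0 Frad 4.0 Fz 1.3 w 23.1
  M_axis 0.16 tz -0.12
t 16.53 ang 59.54 r 121.0 yaw 58.8 Ftan(ccw+) 2.4 Frad 3.9 Fz 1.4 w 23.8
```

```bash

python3 -m inch '[{"x":-0.01,"y":0.52,"z":0,"yaw":0.5,"gripper":-1},{"x":0,"y":0,"z":0,"yaw":0,"gripper":-1}]' >/dev/null; python3 -c "from h import *;mom()"
python3 -m inch '[{"x":-0.01,"y":0.52,"z":0,"yaw":0.5,"gripper":-1},{"x":0,"y":0,"z":0,"yaw":0,"gripper":-1}]' >/dev/null; python3 -c "from h import *;mom()"
```

```text
M_axis 0.01 tz -0.06
t 16.7 ang 56.73 r 119.9 yaw 56.3 Ftan(ccw+) 0.6 Frad -0.3 Fz 0.4 w 23.8
  M_axis -0.1 tz -0.31
t 16.87 ang 54.06 r 119.6 yaw 53.8 Ftan(ccw+) 1.8 Frad 1.4 Fz 1.2 w 23.3
```

```bash

python3 -m inch '[{"x":-0.01,"y":0.52,"z":0,"yaw":0.5,"gripper":-1},{"x":0,"y":0,"z":0,"yaw":0,"gripper":-1}]' >/dev/null; python3 -c "from h import *;mom()"
python3 -m inch '[{"x":-0.01,"y":0.52,"z":0,"yaw":0.5,"gripper":-1},{"x":0,"y":0,"z":0,"yaw":0,"gripper":-1}]' >/dev/null; python3 -c "from h import *;mom()"
```

```text
M_axis 0.09 tz -0.11
t 17.03 ang 51.72 r 119.5 yaw 51.3 Ftan(ccw+) 1.7 Frad 1.5 Fz 0.3 w 23.4
  M_axis 0.03 tz -0.16
t 17.2 ang 49.23 r 119.5 yaw 48.9 Ftan(ccw+) 1.6 Frad 0.8 Fz 0.3 w 23.5
```

The moment fell to about 0, so the click has apparently happened. Letting go and checking the tab from above.

```bash
python3 -m inch '[{"x":0,"y":0,"z":0,"yaw":0,"gripper":1},{"x":0,"y":0,"z":0,"yaw":0,"gripper":1},{"x":0,"y":0,"z":0,"yaw":0,"gripper":1},{"x":0,"y":0,"z":0,"yaw":0,"gripper":1},{"x":0,"y":0,"z":0,"yaw":0,"gripper":1},{"x":0,"y":0,"z":0,"yaw":0,"gripper":1},{"x":0,"y":0,"z":0,"yaw":0,"gripper":1},{"x":0,"y":0,"z":0,"yaw":0,"gripper":1},{"x":0,"y":0,"z":-1,"yaw":0,"gripper":1},{"x":0,"y":0,"z":-2,"yaw":0,"gripper":1},{"x":0,"y":0,"z":-2,"yaw":0,"gripper":1},{"x":0,"y":0,"z":-2,"yaw":0,"gripper":1}]'
python3 -m inch '[{"x":0,"y":0,"z":-2,"yaw":0,"gripper":1},{"x":-3,"y":0,"z":-1,"yaw":0,"gripper":1},{"x":-3.5,"y":0,"z":0,"yaw":0,"gripper":1},{"x":-3.5,"y":0,"z":0,"yaw":0,"gripper":1},{"x":-3.5,"y":0,"z":0,"yaw":0,"gripper":1},{"x":-3.5,"y":0,"z":0,"yaw":0,"gripper":1},{"x":-3.5,"y":0,"z":0,"yaw":0,"gripper":1},{"x":-3,"y":0,"z":0,"yaw":0,"gripper":1},{"x":-2,"y":0,"z":0,"yaw":0,"gripper":1},{"x":0,"y":0,"z":0,"yaw":0,"gripper":1},{"x":0,"y":0,"z":0,"yaw":0,"gripper":1}]'
python3 - <<'E'
from h import *
import pickle
f=grab('wrist');st();pickle.dump(f,open('w5.pkl','wb'))
cv2.imwrite('pics/w5.png',cv2.resize(f['pixels'][:,:,::-1],(800,600),interpolation=cv2.INTER_CUBIC))
E
```

```text
time_s: 18.2
ee_pos: [598.0, 302.8, 247.5]
ee_rot: [180.0, -0.0, 48.8]
force: [0.1, -0.0, -0.3]
gripper_width: 91.4
time_s: 19.12
ee_pos: [430.1, 110.6, 277.2]
ee_rot: [179.9, -0.1, 48.7]
force: [0.6, 0.4, 0.4]
gripper_width: 91.4
{'time_s': 19.17, 'qpos': [12.98, 4.86, 101.18, 0.02, 73.82, 54.18], 'ee_pos': [430.76, 111.16, 276.91], 'ee_rot': [179.93, -0.13, 48.79], 'force': [0.07, 0.86, -0.44], 'torque': [-0.02, -0.04, 0.05], 'gripper_width': 91.37}
```

View pics/w5.png

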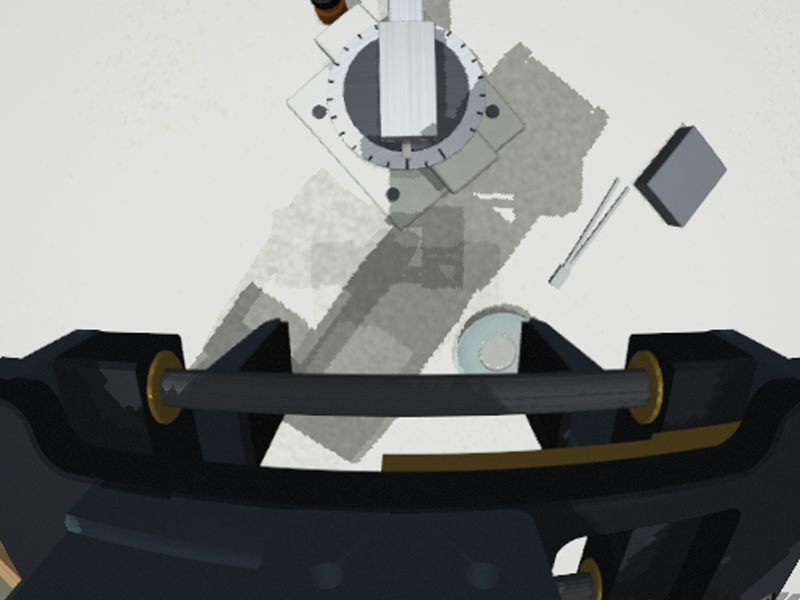

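Tab at about (406,148) at the head's rear, with a long mark near (442,152). Zooming in on the scale.

```bash
python3 - <<'E'
from h import *
import pickle
f=pickle.load(open('w5.pkl','rb'))
cv2.imwrite('pics/z5.png',cv2.resize(f['pixels'][0:112,200:325,::-1],(670,600),interpolation=cv2.INTER_CUBIC))
c=np.array([519.8,212.0])
for n,(u,v) in dict(tab=(407,155),longR=(442,152)).items():
    p=onz(f,u/1.5625-.18,v/1.5625-.18,100,True)[:2]-c; print(n,np.degrees(np.arctan2(p[1],p[0])),np.hypot(*p))
E
```

```text
tab -129.5299568481231 45.24875688900191
longR -100.36632260345043 50.01639731128181
```

View pics/z5.png

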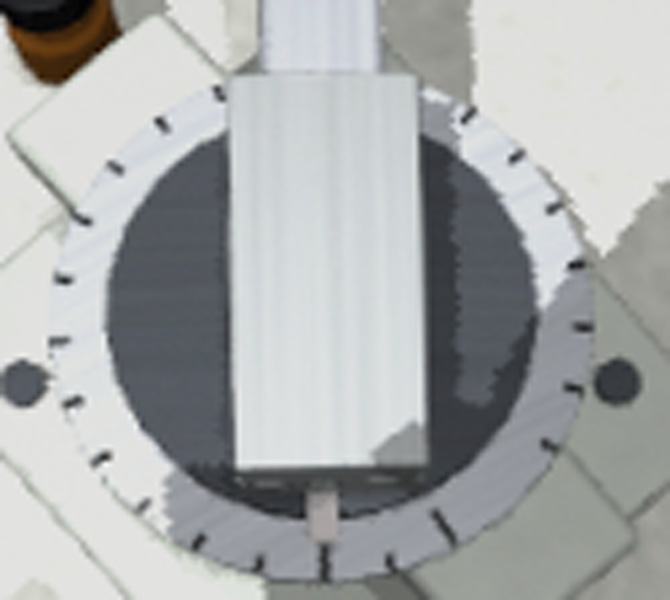

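The tab points at the second long mark, 29° clockwise of the first at (445,525). That means exactly one click; the lever is home and the robot is clear.

```bash
python3 -c "
from h import *
st(); print(env.job_done())"
```

```text
{'time_s': 19.17, 'qpos': [12.98, 4.86, 101.18, 0.02, 73.82, 54.18], 'ee_pos': [430.76, 111.16, 276.91], 'ee_rot': [179.93, -0.13, 48.79], 'force': [0.07, 0.86, -0.44], 'torque': [-0.02, -0.04, 0.05], 'gripper_width': 91.37}
the job is handed in; nothing more can be done
None
```

The specimen is clamped with one click, and I handed the job in at 19.2 s.

**What I did:** I set the lever's socket over the drive bar; contact came at the height expected for fully home, within 0.3 mm. I let go, took the lever again by the black grip and swung it about 72° clockwise. The spindle stopped at about 50° of swing. The torque about the press axis reached about 0.85 N m, then fell to about 0 as the clutch clicked. I let go there and backed off.

**Last checks:**
- **Clutch:** in the final wrist view the hub's tab points at the second long mark. I measured it 29.1° clockwise of the first, against 28.6° for one click.
- **Lever:** it looked square on the hub and seated on the bar.
- **Bystanders:** I planned the moves to clear them. The last picture shows the dish, tweezers and slide box looking undisturbed, and part of the vial. I did not look at the reagent bottle, marker or beaker again at the end.

**What went wrong or disagreed:**
- The first three move calls were refused because the rows lacked some keys; nothing moved.
- One hub-circle fit failed and I redid it.
- During the swing the drag showed up as wrist moment rather than sideways force, so I judged the click by moment about the axis.

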